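# Square up the storage cubes with the straightedge

## Task

Take the yellow straightedge off its two parking pins and push the three small storage cubes with its edge, away from the robot, until they stand in one straight row along the black stripe, each square to it with its far side over the stripe. Touch the cubes only with the straightedge, do not bump the light bar above them or disturb the spool, jar and clamp. Then lower the straightedge level onto both pins again so that it lies flat on its block, without dropping it.

Things in the scene. Friction and masses are not known exactly. Their poses are not given: they have to be found in the camera images.
- station: Black stripe on the cart top, 20 x 260 mm, fixed under a light-bar stand. Origin: its middle, on the surface; x square to it, away from the robot (push direction), y along it, z up. Cubes start short of it, centres at x -88 to -50 mm, side by side at y about -70, 0, 70 mm (order varies), each askew up to 8 degrees. In the ideal row cube centres are at x -30, far faces on x 0, near faces x -60.
- light_bar (a point): Middle of the underside of the fixed bar, 115 mm up, x -83 mm of the stripe. Bar 30 (x) x 320 (y) x 40 mm high; posts 12 mm diameter at y +-145 mm with feet 60 x 26 x 6 mm. It hangs just short of the finished row, over the straightedge: a gripper upright on the straightedge's grip would strike it as the push ends; one leaning back about 42 degrees (its body towards the robot) clears it.
- dock: Fixed grey parking block 70 x 210 x 10 mm on the cart top. Origin: centre of its underside; x, y along its short and long sides, z up. Two upright steel pins, 10 mm diameter, at x 0, y +-75 mm rise 20 mm above the block's top (the last 8 mm tapers to 4 mm). The straightedge starts seated on it, axes parallel, its grip point then at x -17.1, y 0, z 53.7 mm of the block.
- straightedge_grip (a point): Grip point of the loose yellow straightedge (0.24 kg): black bar on the plate's middle leaning back 42 degrees, top towards -x; 26 wide (y) x 22 mm, running 32 mm up the slope from this point and 45 mm down it to the plate. Grasp across the 26 mm, fingers closing along y. Axes: x towards the pushing edge, y along it, z up. Point is 17.1 mm behind the plate's centre, 43.7 mm above its underside.
- straightedge_edge (a point): Middle of the straight pushing edge (front long side of the plate), half-way up its thickness: 47.1 mm ahead (+x) of the grip point and 38.7 mm below it. Plate 60 (x) x 200 (y) x 10 mm, with two 14 mm through holes on its centre line at y +-75 mm for the pins. When pushing, carry it level, centred on the row, underside some 6 mm above the cart top.
- cube_blue_center (a point): Blue open-topped storage cube, 60 x 60 x 60 mm, 0.08 to 0.18 kg, standing loose on the cart top. This point is its centre, 30 mm above the surface; z up, x the way it is to be pushed (square to its near and far sides).
- cube_orange_center (a point): Orange open-topped storage cube, 60 x 60 x 60 mm, 0.08 to 0.18 kg, standing loose on the cart top. This point is its centre, 30 mm above the surface; z up, x the way it is to be pushed (square to its near and far sides).
- cube_green_center (a point): Green open-topped storage cube, 60 x 60 x 60 mm, 0.08 to 0.18 kg, standing loose on the cart top. This point is its centre, 30 mm above the surface; z up, x the way it is to be pushed (square to its near and far sides).
- spool_center (a point): Bystander: lime green spool standing upright on its flange, 100 mm diameter, 68 mm high; this point is its centre.
- jar_center (a point): Bystander: glass nozzle jar with metal cap, 60 mm diameter, 80 mm high; this point is its centre.
- clamp_center (a point): Bystander: red plastic clamp lying flat, about 130 x 75 x 16 mm; this point is near its middle, 8 mm up.
There are look-alikes about, which are no part of the job. Of the things that look like the part that bears cube_blue_center, the smaller one is meant.

How it is judged:
By the outcome, as a careful person would: the job done as asked, in the order asked, and still so for the second after the job is handed in, with the robot touching nothing.
It also fails if it takes over 64 s, if anything falls off the work surface, if the arm or the gripper's body presses on something with over 40 N, if the wrist force passes 120 N, or if a joint passes its speed limit or range.

## Robot

A 6-joint arm with a two-finger parallel gripper is mounted at the origin on the work surface. World frame = base frame: x ahead of the robot, y to its left, z up, the work surface at z = 0. Lengths are in m, angles in rad, forces in N, time in s.
With the tool pointing down it reaches from about 0.225 to 0.875 m from the base axis. Payload 3.4 kg.
Tool frame: the origin (TCP) lies between the finger pads; the fingertips stand 22 mm ahead of it and the grasp point (between the pads) lies 3 mm ahead of it (robot.nose_length is the distance from the TCP to the fingertips, in m); z points along the fingers, y is the line along which they close (so a half turn about z gives the same grasp; the last joint's range is limited). The gripper opens to 85 mm and grips with 20 to 120 N. Pads are 22 mm wide; open, the fingers measure 114 mm over their backs; the gripper's body (76 mm by 85 mm) begins 54 mm behind the grasp point. The pads swing forward as they close: fully open they stand 13 mm farther back than shut.
Start: joints at [-1.246, 0.276, 1.505, -0, 1.361, -0.121], TCP at [0.248, -0.519, 0.224] pointing down, gripper open.
Joint ranges: [-2.89, 2.89], [-0.75, 2.08], [0.22, 2.7], [-1.18, 4.32], [0.11, 2.71], [-2.7, 2.7]. Speed limits (rad/s): [2.57, 2.57, 3.14, 3.14, 3.14, 3.14].

## Interface

Orientations are given as a unit quaternion [x, y, z, w].
In Python, from bench import robot, eyes, workorder gives the robot as it stands.
- The arm moves only by the tool apply_moves, never from a script. Its argument "rows" is a list of rows, each a list of 6 numbers: the shift along the tool's x, y, z in m, then the turn, a rotation vector about the tool's x, y, z in degrees. In form: [[tx, ty, tz, wx, wy, wz], ...]. A call has 1 to 12 rows; each row shifts and turns the commanded pose from where the row before left it, along the tool's axes as they then stand; what a row does not reach is not made up. A row lasts 1/8 s, in which the tool goes at most 62.5 mm and 10.7 degrees, less where a joint would pass 70% of its speed; a pose out of reach is approached as far as the arm can. A call is refused whole if a number of a shift passes 0.0625 or a number of a turn 10.7, either way. A call with a gripper value outside its range is refused whole. "hand" is the closure, from 0 (fully open) to 1 (shut), set as the call begins (left out, the last holds). The fingers move at their own pace and stop on an object; "newtons" is the grip in N (left out, the last holds). Time passes only in rows, so rows that do not move let the fingers close. It gives the time, the measured TCP pose, the force, the opening and the grip force at its end, in the units of the state.
- robot.read_state(): the state, without advancing time (a new reading comes with each control period).
- eyes.camera(name): name is "scene" or "top"; returns a dict with "img" (400x640x3 uint8, blue, green, red), "K" (3x3 intrinsics, pixels), "D" ([k1, k2, p1, p2, k3] as OpenCV has them; the pictures are not rectified), "rvec" (rotation vector, rad) and "tvec" (3), from world to camera coordinates, as OpenCV has them. Camera axes: x right, y down, z forward; pixel columns grow to the right and rows downward; lengths in m; the calibration is good to about 2 mm. A picture is of the moment at which its call begins. There is no depth.
- workorder.sign_off(): hands the job in; it is judged then, once.
Trained networks look in the newest picture that a camera, given by its name, has taken for a name from the list of things; names that differ only in an ending like _2 or _b are one class to them, and where a whole thing is asked for, a point or a joint stands for the part that bears it (a point fixed in the world has none). Each returns a list of dicts, best first, with "score" (0 to 1); they miss things now and then, are a little off and sometimes report something else, mostly with a low value. They report only what shows in the picture. A call takes as long as a camera call. They do not tell look-alikes from the thing itself.
- eyes.silhouettes(name, camera): "mask" (400x640 bool, what is visible of it) and "pixel" ([column, row] in pixels, amid what is visible of it).
- eyes.mark_of(name, camera): "pixel" ([column, row] in pixels: a listed point, or the origin of a listed thing).
The state is a dict: "time_s": time; "joint_positions": joint angles; "qvel": joint speeds; "joint_torque": joint torques, N m; "position": TCP position; "ee_rot": TCP orientation; "ft_force": force on the tool from outside, world axes, zero at the start; "torque": the same for the moment, N m; "opening": finger opening in m; "grip_force": force on a finger pad.
Only numpy, scipy, OpenCV 4.12 (cv2) and the standard library are available. Lean on these libraries where they do the work, as an engineer would, in place of code of your own. Each camera call takes 0.05 s, during which the arm holds its last target. There are 200 camera calls.

## Working session

There is one attempt and no reset: what is moved stays moved. The work goes in short steps, Python scripts to look and compute and a tool call to move; the robot and the scene stay as the last step left them, time stands still between calls to the robot, and variables do not carry over. Pictures are saved under pics/ and viewed, at most 10 in all, crops included, and the job is handed in when it is done.

Besides the shell and the picture viewer there is one more tool, called after ">>>" in YAML: its name, and indented under it one key for each argument. apply_moves: Moves the arm, as the interface text tells. Its arguments: {"type":"object","properties":{"rows":{"type":"array"},"hand":{"type":"number"},"newtons":{"type":"number"}},"required":["rows"]}

```bash
ls; mkdir -p pics; cat > h.py <<'E'
import numpy as np, cv2
from scipy.spatial.transform import Rotation as R
from bench import robot, eyes, workorder
def ray(c,px):
    u=cv2.undistortPoints(np.array([[px]],float),c['K'],c['D'])[0,0]
    Rm=cv2.Rodrigues(np.array(c['rvec'],float))[0];t=np.array(c['tvec'],float).ravel()
    return -Rm.T@t, Rm.T@np.array([u[0],u[1],1.])
def onz(c,px,z):
    o,d=ray(c,px); return o+d*(z-o[2])/d[2]
def tri(c1,p1,c2,p2):
    o1,d1=ray(c1,p1);o2,d2=ray(c2,p2)
    s=np.linalg.lstsq(np.c_[d1,-d2],o2-o1,rcond=None)[0]
    a=o1+s[0]*d1;b=o2+s[1]*d2
    return (a+b)/2,np.linalg.norm(a-b)
def proj(c,P):
    return cv2.projectPoints(np.array(P,float).reshape(-1,3),np.array(c['rvec'],float),np.array(c['tvec'],float),c['K'],c['D'])[0].reshape(-1,2)
E
cat > a.py <<'E'
from h import *
np.set_printoptions(precision=4,suppress=True)
C={n:eyes.camera(n) for n in('scene','top')}
for n in C: cv2.imwrite(f'pics/{n}0.png',C[n]['img'])
for nm in ['station','light_bar','dock','straightedge_grip','straightedge_edge','cube_blue_center','cube_orange_center','cube_green_center','spool_center','jar_center','clamp_center']:
    r={n:eyes.mark_of(nm,n) for n in C}
    for n in C: print(nm,n,[(np.round(d['pixel'],1).tolist(),round(d['score'],2)) for d in r[n]][:4])
    if r['scene'] and r['top']: print('   ',*tri(C['scene'],r['scene'][0]['pixel'],C['top'],r['top'][0]['pixel']))
print(robot.read_state())
E
python3 a.py
```

```text
pics
station scene [([296.9, 202.6], 0.83)]
station top [([351.4, 201.5], 0.82), ([351.0, 228.2], 0.56)]
    [ 0.6909 -0.098   0.0071] 0.008761100432947762
light_bar scene [([317.7, 166.1], 0.77), ([319.7, 185.9], 0.33)]
light_bar top [([353.3, 224.8], 0.88), ([216.7, 259.1], 0.51)]
    [ 0.605  -0.0952  0.1044] 0.008075464219460269
dock scene [([437.1, 243.5], 0.55)]
dock top [([217.9, 256.9], 0.68)]
    [ 0.5133  0.3021 -0.0024] 0.00948593153711937
straightedge_grip scene [([440.9, 224.2], 0.92)]
straightedge_grip top [([217.0, 260.9], 0.55)]
    [0.4978 0.2907 0.0543] 0.005074877585288667
straightedge_edge scene [([432.7, 243.9], 0.95)]
straightedge_edge top [([214.8, 245.3], 0.9)]
    [0.5462 0.307  0.0225] 0.010127649270334013
cube_blue_center scene [([259.9, 207.0], 0.97), ([320.7, 186.0], 0.59)]
cube_blue_center top [([352.8, 227.5], 0.79), ([420.5, 188.1], 0.68), ([363.3, 159.9], 0.59)]
    [ 0.6854 -0.164  -0.0644] 0.1773125510328489
cube_orange_center scene [([299.0, 174.4], 0.74)]
cube_orange_center top [([377.3, 216.4], 0.59)]
    [ 0.6333 -0.1639  0.0523] 0.0075769589759
[... 376 characters left out ...]
4, 243.8], 0.77)]
    [ 0.5625 -0.3527  0.0382] 0.005256446456538831
clamp_center scene [([375.0, 281.5], 0.87)]
clamp_center top [([233.5, 177.3], 0.59)]
    [0.7557 0.2738 0.0081] 0.003173004279840638
{'time_s': 1.2, 'joint_positions': array([-1.246 ,  0.2759,  1.5049,  0.    ,  1.3607, -0.121 ]), 'qvel': array([ 0.0012,  0.0003, -0.0028,  0.0012, -0.0002,  0.    ]), 'joint_torque': array([  0.0004, -41.6676, -24.6101,   0.0001,   0.0003,   0.    ]), 'position': array([ 0.2479, -0.5188,  0.224 ]), 'ee_rot': array([0.9753, 0.221 , 0.    , 0.    ]), 'ft_force': array([ 0.0465, -0.7542, -1.192 ]), 'torque': array([ 0.0086,  0.0304, -0.016 ]), 'grip_force': 0.0, 'opening': 0.08558668011625832}
```

View pictures.

```bash
python3 -c "
import cv2
a=cv2.imread('pics/top0.png')[130:310,170:470];b=cv2.imread('pics/scene0.png')[120:320,220:480]
cv2.imwrite('pics/t1.png',cv2.resize(a,None,fx=2.6,fy=2.6,interpolation=2))
cv2.imwrite('pics/s1.png',cv2.resize(b,None,fx=3,fy=3,interpolation=2))"
```

```text
(no output)
```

View pics/t1.png

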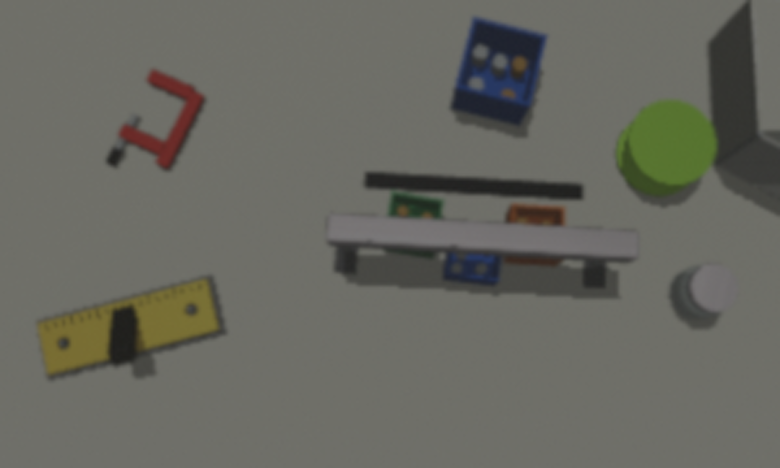

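View pics/s1.png

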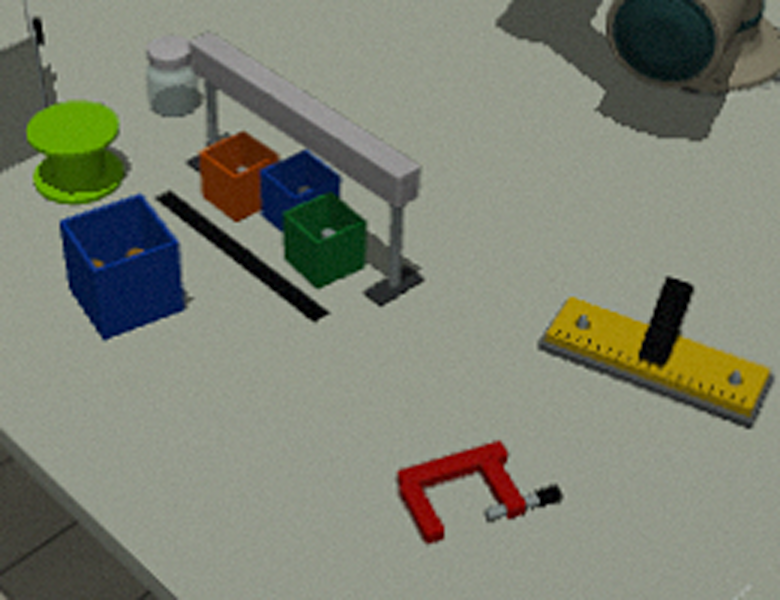

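Top view: straightedge at about (219,256), with pins showing in its holes; stripe at about (352,201). The small cubes are green (330,213), blue (352,232) and orange (376,217). Look-alike for blue: the bigger blue box with stuff in it at top (363,157) / scene (260,207); the small one is at scene (320,184), top (352,232), partly under the bar.

```bash
cat > m.py <<'E'
from h import *
np.set_printoptions(precision=4,suppress=True)
C={n:eyes.camera(n) for n in('scene','top')}
def rect(c,mask,z):
    ct=max(cv2.findContours(mask.astype(np.uint8),cv2.RETR_EXTERNAL,cv2.CHAIN_APPROX_NONE)[0],key=cv2.contourArea).reshape(-1,2)
    P=np.array([onz(c,p,z)[:2] for p in ct])
    (x,y),(w,h),a=cv2.minAreaRect((P*1000).astype(np.float32))
    if w<h:w,h,a=h,w,a+90
    return x,y,w,h,(a+90)%180-180*(((a+90)%180)>90)
t=C['top'];hsv=cv2.cvtColor(t['img'],cv2.COLOR_BGR2HSV)
yel=(hsv[...,0]>18)&(hsv[...,0]<35)&(hsv[...,1]>110)&(hsv[...,2]>50)
yel[:230]=0;yel[300:]=0;yel[:,280:]=0
yel=cv2.morphologyEx(yel.astype(np.uint8),cv2.MORPH_CLOSE,np.ones((15,15)))
print('plate',rect(t,yel,.02))
g=t['img'].max(2)
st=np.zeros_like(yel);st[190:212,300:400]=g[190:212,300:400]<60
print('stripe',rect(t,st,0.))
bar=np.zeros_like(yel);bar[205:235,285:425]=(g[205:235,285:425]>125)|(g[205:235,285:425]>125)
import sys
print('bar grey',g[220,340],g[180,300],hsv[220,340],hsv[180,300])
sc=C['scene'];g2=sc['img'].max(2);st2=np.zeros_like(yel);st2[180:230,268:332]=g2[180:230,268:332]<45
ctr=rect(sc,st2,0.);print('stripe scene',ctr)
h2=cv2.cvtColor(sc['img'],cv2.COLOR_BGR2HSV)
for nm,lo,hi in(('orange',3,16),('blue',105,130),('green',45,85)):
    for n,hh in(('top',hsv),('scene',h2)):
        m=(hh[...,0]>=lo)&(hh[...,0]<=hi)&(hh[...,1]>90)&(hh[...,2]>30)
        k,l,s,_=cv2.connectedComponentsWithStats(m.astype(np.uint8))
        print(nm,n,[s[i].tolist() for i in range(1,k) if s[i][4]>60])
# pins: grip detection
for n in C:
    for nm in('straightedge_grip','straightedge_edge','dock'):
        print(nm,n,[np.round(d['pixel'],1) for d in eyes.mark_of(nm,n)][:2])
E
python3 m.py
```

```text
plate (514.2373046875, 297.581787109375, 199.40557861328125, 59.919795989990234, 16.285381317138672)
stripe (690.7813720703125, -96.9474868774414, 253.82455444335938, 16.604904174804688, -1.9505233764648438)
bar grey 120 111 [  0   6 120] [ 30  14 111]
stripe scene (687.1041870117188, -98.79853820800781, 257.073974609375, 19.19939422607422, -2.2744216918945312)
orange top [[628, 148, 12, 22, 93], [577, 160, 27, 35, 217], [610, 202, 30, 28, 246], [365, 209, 22, 7, 139], [597, 210, 21, 18, 98]]
orange scene [[509, 0, 24, 10, 97], [525, 0, 71, 23, 550], [593, 0, 32, 11, 119], [326, 36, 15, 13, 71], [308, 42, 13, 14, 115], [289, 50, 13, 10, 73], [321, 55, 32, 16, 273], [0, 149, 36, 29, 450], [286, 164, 27, 30, 520]]
blue top [[346, 137, 34, 35, 436], [63, 182, 83, 60, 4233], [345, 228, 16, 11, 110], [601, 231, 39, 59, 2062]]
blue scene [[307, 170, 26, 27, 385], [240, 185, 42, 48, 1416], [490, 256, 96, 117, 4319]]
green top []
green scene [[332, 0, 14, 21, 134], [320, 4, 7, 20, 65], [314, 184, 28, 32, 643]]
straightedge_grip scene [array([443.8, 224.6])]
straightedge_edge scene [array([325.3, 199.6]), array([433.8, 243.5])]
dock scene [array([434.8, 243.5]), array([323.2, 187.6])]
straightedge_grip top [array([215.6, 257.9])]
straightedge_edge top [array([213.8, 245.1])]
dock top [array([219.9, 254.5])]
```

```bash
cat >> h.py <<'E'
DOCK=(np.array([.5142,.2976,0]),16.3)
STA=(np.array([.689,-.098,0]),-2.1)
L=np.radians(42)
def tool(yaw): # tool rotation for straightedge yaw (deg)
    c,s=np.cos(L),np.sin(L)
    return R.from_euler('z',yaw,degrees=True)*R.from_matrix(np.array([[c,0,s],[0,-1,0],[s,0,-c]]))
def loc(f,p): return f[0]+R.from_euler('z',f[1],degrees=True).apply(p)
def rows(p0,r0,p1,r1,n):
    rv=(r0.inv()*r1).as_rotvec(degrees=True)/n
    out=[]
    for k in range(n):
        rk=r0*R.from_rotvec(rv*k,degrees=True)
        out.append([round(float(v),4) for v in rk.inv().apply((np.array(p1)-p0)/n)]+[round(float(v),2) for v in rv])
    print(str(out).replace(' ',''))
def cur():
    s=robot.read_state(); return s['position'],R.from_quat(s['ee_rot'])
E
python3 - <<'E'
from h import *
p,r=cur()
rd=R.from_euler('z',16.3,degrees=True)*R.from_matrix(np.diag([1,-1,-1.]))
v=np.array([.41,-.08,.25]);rows(p,r,v,rd,9)
T=tool(16.3);g=loc(DOCK,[-.0171,0,.0537]);pre=g-T.apply([0,0,.083])
print(g,pre);rows(v,rd,pre,T,9)
E
```

```text
[[0.0373,-0.0362,-0.0029,0.0,-0.0,1.03],[0.0366,-0.0369,-0.0029,0.0,-0.0,1.03],[0.0359,-0.0375,-0.0029,0.0,-0.0,1.03],[0.0353,-0.0382,-0.0029,0.0,-0.0,1.03],[0.0346,-0.0388,-0.0029,0.0,-0.0,1.03],[0.0339,-0.0394,-0.0029,0.0,-0.0,1.03],[0.0332,-0.04,-0.0029,0.0,-0.0,1.03],[0.0324,-0.0406,-0.0029,0.0,-0.0,1.03],[0.0317,-0.0412,-0.0029,0.0,-0.0,1.03]]
[0.49778733 0.2928006  0.0537    ] [0.44448182 0.27721298 0.11538102]
[[0.0148,-0.037,0.015,0.0,4.67,0.0],[0.0136,-0.037,0.0161,0.0,4.67,0.0],[0.0122,-0.037,0.0172,0.0,4.67,0.0],[0.0108,-0.037,0.0181,0.0,4.67,0.0],[0.0093,-0.037,0.0189,0.0,4.67,0.0],[0.0077,-0.037,0.0196,0.0,4.67,0.0],[0.0061,-0.037,0.0202,0.0,4.67,0.0],[0.0044,-0.037,0.0206,0.0,4.67,0.0],[0.0027,-0.037,0.0209,0.0,4.67,0.0]]
```

>>> apply_moves:
  rows:
    - [0.037, -0.036, -0.003, 0, 0, 1]
    - [0.037, -0.037, -0.003, 0, 0, 1]
    - [0.036, -0.0375, -0.003, 0, 0, 1]
    - [0.035, -0.038, -0.003, 0, 0, 1]
    - [0.035, -0.039, -0.003, 0, 0, 1]
    - [0.034, -0.039, -0.003, 0, 0, 1]
    - [0.033, -0.04, -0.003, 0, 0, 1]
    - [0.0325, -0.041, -0.003, 0, 0, 1]
    - [0.032, -0.041, -0.003, 0, 0, 1.2]
  hand: 0
  newtons: 60

```text
time_s: 2.72
position: [0.4103, -0.0783, 0.2514]
ee_rot: [0.99, 0.142, 0.001, 0.0]
ft_force: [-0.1, -0.5, -1.2]
opening: 0.0854
grip_force: 0.0
```

>>> apply_moves:
  rows:
    - [0.015, -0.037, 0.015, 0, 4.67, 0]
    - [0.0135, -0.037, 0.016, 0, 4.67, 0]
    - [0.012, -0.037, 0.017, 0, 4.67, 0]
    - [0.011, -0.037, 0.018, 0, 4.67, 0]
    - [0.009, -0.037, 0.019, 0, 4.67, 0]
    - [0.008, -0.037, 0.0195, 0, 4.67, 0]
    - [0.006, -0.037, 0.02, 0, 4.67, 0]
    - [0.0045, -0.037, 0.0205, 0, 4.67, 0]
    - [0.003, -0.037, 0.021, 0, 4.67, 0]
    - [0, 0, 0, 0, 0, 0]
    - [0, 0, 0, 0, 0, 0]

```text
time_s: 4.1
position: [0.4454, 0.2104, 0.1353]
ee_rot: [0.943, 0.126, 0.307, -0.022]
ft_force: [-0.5, 0.4, -0.7]
opening: 0.0855
grip_force: 0.0
```

```bash
python3 - <<'E'
from h import *
p,r=cur()
T=tool(16.3);g=loc(DOCK,[-.0171,0,.0537])-T.apply([0,0,.003])
print(p,robot.read_state()['joint_positions']);rows(p,r,g,T,1);rows(p,r,g,T,4)
for n in('scene','top'):
    c=eyes.camera(n);cv2.imwrite(f'pics/{n}2.png',c['img'])
a=cv2.imread('pics/scene2.png')[120:300,340:520];b=cv2.imread('pics/top2.png')[190:330,150:290]
f=lambda i:cv2.resize(i,(400,400),interpolation=2)
cv2.imwrite('pics/v2.png',np.hstack([f(a),f(b)]))
E
```

```text
[0.44537994 0.21036849 0.13529696] [ 0.37575511  0.01300125  2.30313056 -0.456711    0.228573    2.09623345]
[[0.0112,-0.0694,0.103,2.7,6.18,-0.13]]
[[0.0028,-0.0173,0.0258,0.67,1.54,-0.03],[0.0021,-0.017,0.026,0.67,1.54,-0.03],[0.0014,-0.0167,0.0263,0.67,1.54,-0.03],[0.0007,-0.0164,0.0265,0.67,1.54,-0.03]]
```

View pics/v2.png

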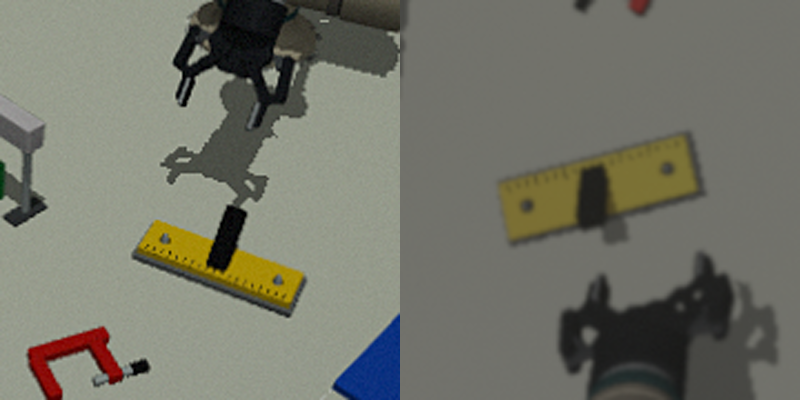

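The straightedge stands free and unchanged and the gripper stopped short, wrist speed-limited near its singularity. I continue more slowly and collect joint data to fit the arm geometry.

>>> apply_moves:
  rows:
    - [0.003, -0.013, 0.006, 0, 0, 0]
    - [0.003, -0.013, 0.006, 0, 0, 0]
    - [0.003, -0.013, 0.006, 0, 0, 0]
    - [0.003, -0.013, 0.006, 0, 0, 0]
    - [0, -0.01, 0.006, 0, 0, 0]
    - [0, -0.006, 0.003, 0, 0, 0]
    - [0, 0, 0, 0, 0, 0]

```text
time_s: 5.08
position: [0.4569, 0.2828, 0.1132]
ee_rot: [0.943, 0.125, 0.307, -0.022]
ft_force: [0.8, -0.9, 0.0]
opening: 0.0853
grip_force: 0.0
```

```bash
cat > kin.py <<'E'
from h import *
from scipy.optimize import least_squares
D=[([-1.246,0.2759,1.5049,0,1.3607,-0.121],[.2479,-.5188,.2240],[0.9753,0.221,0,0]),
([0.37575511,0.01300125,2.30313056,-0.456711,0.228573,2.09623345],[0.44538,0.21037,0.1353],None)]
def Rt(q):
    return R.from_euler('ZY',[q[0],q[1]+q[2]])*R.from_euler('ZYZ',[q[3],q[4],q[5]])
def fk(q,k):
    a,h,l1,l2,e,t=k
    A=R.from_euler('Z',q[0])
    B=R.from_euler('ZY',[q[0],q[1]]);F=R.from_euler('ZY',[q[0],q[1]+q[2]])
    return A.apply([a,0,h])+B.apply([0,0,l1])+F.apply([e,0,l2])+Rt(q).apply([0,0,t])
E
python3 - <<'E'
from kin import *
s=robot.read_state();print(s['joint_positions'].tolist(),s['position'].tolist())
r=R.from_quat(s['ee_rot']);print((Rt(s['joint_positions']).inv()*r).as_rotvec(degrees=True))
D.append((s['joint_positions'],s['position'],None))
f=lambda k:np.concatenate([fk(q,k)-p for q,p,_ in D]+[(np.array(k)-[0,.3,.4,.4,0,.22])*1e-4])
z=least_squares(f,[0,.3,.4,.4,0,.22]);print(z.x,z.cost, np.abs(z.fun[:9]).max())
p,r=cur();T=tool(16.3);g=loc(DOCK,[-.0171,0,.0537])-T.apply([0,0,.003])
rows(p,r,g,T,1)
E
```

```text
[0.5701255558594929, 0.13772394797162313, 2.241235585506477, -0.9083182790984202, 0.26929267498659715, 2.70183215677552] [0.45694776072015253, 0.28276219948067377, 0.11318680843099307]
[0.00000000e+00 2.03130712e-14 9.00000000e+01]
[ 0.3008442  -0.26303015  0.36905032  0.14335886 -0.13981709 -0.02541702] 0.0029546412913307365 0.06577041851260962
[[-0.0011,-0.0015,0.0699,2.7,6.18,-0.13]]
```

```bash
cat > kin.py <<'E'
from h import *
from scipy.optimize import least_squares
D=[([-1.246,0.2759,1.5049,0,1.3607,-0.121],[.2479,-.5188,.2240]),
([0.37575511,0.01300125,2.30313056,-0.456711,0.228573,2.09623345],[0.44538,0.21037,0.1353]),
([0.5701255558594929, 0.13772394797162313, 2.241235585506477, -0.9083182790984202, 0.26929267498659715, 2.70183215677552],[0.45694776072015253, 0.28276219948067377, 0.11318680843099307])]
def Rt(q):
    return R.from_euler('ZY',[q[0],q[1]+q[2]])*R.from_euler('ZYZ',[q[3],q[4],q[5]])
def fk(q,k):
    a,h,l1,l2,e,t,b=k
    A=R.from_euler('Z',q[0])
    B=R.from_euler('ZY',[q[0],q[1]]);F=R.from_euler('ZY',[q[0],q[1]+q[2]])
    return A.apply([a,b,h])+B.apply([0,0,l1])+F.apply([e,0,l2])+Rt(q).apply([0,0,t])
K0=np.array([0,.3,.4,.4,0,.22,0])
def fit():
    f=lambda k:np.concatenate([fk(q,k)-p for q,p in D]+[(k-K0)*1e-3])
    z=least_squares(f,K0);return z.x,np.abs(z.fun[:3*len(D)]).max()
def ik(k,p,r,q0):
    r=r*R.from_rotvec([0,0,-np.pi/2])
    lo=np.array([-2.89,-.75,.22,-1.18,.11,-2.7]);hi=np.array([2.89,2.08,2.7,4.32,2.71,2.7])
    f=lambda q:np.concatenate([fk(q,k)-p,.3*(Rt(q).inv()*r).as_rotvec()])
    z=least_squares(f,np.clip(q0,lo+.01,hi-.01),bounds=(lo,hi));return z.x,np.abs(z.fun).max()
E
python3 - <<'E'
from kin import *
np.set_printoptions(precision=3,suppress=True)
k,e=fit();print(k,e)
flip=R.from_rotvec([0,0,np.pi])
for nm,f,x,y,z in(('dock',DOCK,-.0171,0,.0537),('pre',DOCK,-.07,0,.11),('lift',DOCK,-.0171,0,.1037),('start',STA,-.192,0,.0497),('end',STA,-.107,0,.0497)):
    T=tool(f[1])
    g=loc(f,[x,y,z])-T.apply([0,0,.003])
    for q0 in([.4,.5,2,-.5,.4,-.5],[.4,.5,2,.5,.4,-1.5],[.4,.5,2,2.5,.4,1.5],[.4,.5,2,3.5,.4,1.5]):
        for rr in(T,T*flip):
            q,er=ik(k,g,rr,q0)
            if er<2e-3:print(nm,'B' if rr is not T else 'A',q,er)
E
```

```text
[0.    0.137 0.63  0.421 0.06  0.372 0.069] 5.989321955252036e-06
dock A [ 0.508  0.317  2.356  3.683  0.291 -1.927] 1.9072243784279408e-11
dock A [ 0.508  0.317  2.356  3.683  0.291 -1.927] 9.846568005400513e-11
dock A [ 0.508  0.317  2.356  3.683  0.291 -1.927] 1.2256862191861727e-14
dock B [0.508 0.317 2.356 3.683 0.291 1.215] 1.3150036615172667e-12
dock B [0.508 0.317 2.356 3.683 0.291 1.215] 3.170999296475685e-09
pre A [ 0.548  0.127  2.371  4.32   0.19  -2.545] 0.0002182818649099986
pre A [ 0.548  0.127  2.371  4.32   0.19  -2.545] 0.0002182802939302558
pre B [0.548 0.127 2.371 4.32  0.19  0.597] 0.00021841861666835736
pre B [0.548 0.127 2.371 4.32  0.19  0.597] 0.00021828228913469536
lift A [ 0.508  0.201  2.29   4.277  0.164 -2.534] 7.771985638393984e-10
lift A [ 0.508  0.201  2.29   4.277  0.164 -2.534] 1.073391375783217e-12
lift B [0.508 0.201 2.29  4.277 0.164 0.608] 6.185191248064825e-13
lift B [0.508 0.201 2.29  4.277 0.164 0.608] 1.571497931784904e-11
start A [-0.591  0.263  2.531  2.247  0.468 -1.164] 6.8918168838472125e-09
start A [-0.591  0.263  2.531  2.247  0.468 -1.164] 1.9606538614880265e-13
start A [-0.591  0.263  2.531  2.247  0.468 -1.164] 4.740041692485874e-12
start B [-0.591  0.263  2.531  2.247  0.468  1.978] 7.507324761846233e-11
start A [-0.591  0.263  2.531  2.247  0.468 -1.164] 4.278560838955057e-12
start B [-0.591  0.263  2.531  2.247  0.468  1.978] 3.1152697088643317e-10
end A [-0.455  0.329  2.356  2.253  0.358 -1.033] 1.5762668947871816e-12
end A [-0.455  0.329  2.356  2.253  0.358 -1.033] 8.740185103439657e-10
end A [-0.455  0.329  2.356  2.253  0.358 -1.033] 5.917825118828546e-10
end B [-0.455  0.329  2.356  2.253  0.358  2.108] 2.597921877622866e-15
end A [-0.455  0.329  2.356  2.253  0.358 -1.033] 1.3556045175278086e-11
end B [-0.455  0.329  2.356  2.253  0.358  2.108] 1.9263000639035965e-09
```

```bash
python3 - <<'E'
from kin import *
np.set_printoptions(precision=3,suppress=True)
p,r=cur()
T=R.from_euler('z',45,degrees=True)*R.from_euler('y',-22,degrees=True)*R.from_matrix(np.diag([1,-1,-1.]))
print(T.apply([0,0,1]))
rows(p,r,p+[.03,.0,.1],T,6)
E
```

```text
[ 0.265  0.265 -0.927]
[[0.0137,0.0018,-0.0106,2.75,-2.16,-4.3],[0.0131,0.0023,-0.0112,2.75,-2.16,-4.3],[0.0125,0.0027,-0.0118,2.75,-2.16,-4.3],[0.0118,0.003,-0.0124,2.75,-2.16,-4.3],[0.0111,0.0033,-0.013,2.75,-2.16,-4.3],[0.0103,0.0035,-0.0136,2.75,-2.16,-4.3]]
```

>>> apply_moves:
  rows:
    - [0.0135, 0.002, -0.0105, 2.75, -2.2, -4.3]
    - [0.013, 0.0025, -0.011, 2.75, -2.2, -4.3]
    - [0.0125, 0.003, -0.012, 2.75, -2.2, -4.3]
    - [0.012, 0.003, -0.0125, 2.75, -2.2, -4.3]
    - [0.011, 0.003, -0.013, 2.75, -2.2, -4.3]
    - [0.01, 0.0035, -0.0135, 2.75, -2.2, -4.3]
    - [0, 0, 0, 0, 0, 0]
    - [0, 0, 0, 0, 0, 0]

```text
time_s: 6.08
position: [0.4754, 0.2695, 0.1828]
ee_rot: [0.929, 0.303, 0.206, -0.046]
ft_force: [0.2, 0.4, -0.1]
opening: 0.0855
grip_force: 0.0
```

```bash
cat > k2.py <<'E'
from kin import *
np.set_printoptions(precision=3,suppress=True)
s=robot.read_state();q=s['joint_positions']
import json;open('D.txt','a').write(json.dumps([q.tolist(),s['position'].tolist()])+'\n')
D+=[json.loads(l) for l in open('D.txt')]
k,e=fit();print(k,e,q,s['position'],s['time_s'])
J=np.array([np.concatenate([fk(qq,k+d)-fk(qq,k) for qq,_ in D]) for d in np.eye(7)]);print(np.linalg.svd(J)[1])
E
cat k2.py - > k3.py <<'E'
flip=R.from_rotvec([0,0,np.pi])
for lean in(42,46):
  import h; h.L=np.radians(lean)
  for nm,f,x,y,z in(('dock',DOCK,-.0171,0,.0537),('lift',DOCK,-.0171,0,.0937),('start',STA,-.192,0,.0497),('end',STA,-.107,0,.0497)):
    T=h.tool(f[1])
    g=loc(f,[x,y,z])-T.apply([0,0,.003])
    for q0 in([.4,.5,2,-.5,.4,2],[.4,.5,2,3.5,.4,-1.5]):
            q,er=ik(k,g,T,q0)
            print(lean,nm,q,er)
E
python3 k3.py
```

```text
[0.    0.137 0.63  0.421 0.06  0.372 0.069] 1.3734620707472889e-05 [0.331 0.061 1.978 0.132 0.69  1.187] [0.475 0.269 0.183] 6.075
[3.867 2.898 2.002 0.694 0.37  0.117 0.087]
42 dock [ 0.468  0.25   2.226 -0.989  0.11   2.7  ] 0.03659877147092652
42 dock [ 0.508  0.317  2.355  3.683  0.291 -1.927] 2.125244424888706e-12
42 lift [ 0.467  0.188  2.234 -0.993  0.11   2.7  ] 0.020683665083350806
42 lift [ 0.508  0.223  2.304  4.1    0.182 -2.355] 1.7603453694725598e-10
42 start [-0.591  0.263  2.531  2.247  0.468 -1.164] 4.400178554853084e-11
42 start [-0.591  0.263  2.531  2.247  0.468 -1.164] 1.5070444892018031e-12
42 end [-0.455  0.329  2.356  2.253  0.358 -1.033] 7.028211346238321e-13
42 end [-0.455  0.329  2.356  2.253  0.358 -1.033] 1.0208305201153678e-09
46 dock [ 0.467  0.237  2.225 -0.994  0.11   2.7  ] 0.05318117140658576
46 dock [ 0.521  0.352  2.414  3.544  0.444 -1.772] 7.271960811294775e-15
46 lift [ 0.466  0.175  2.233 -0.998  0.11   2.7  ] 0.03718865436611941
46 lift [ 0.521  0.246  2.363  3.735  0.306 -1.977] 5.384581669432009e-15
46 start [-0.633  0.322  2.601  2.387  0.631 -1.363] 1.199040866595169e-14
46 start [-0.633  0.322  2.601  2.387  0.631 -1.363] 1.7955567588323618e-11
46 end [-0.479  0.364  2.417  2.438  0.496 -1.247] 1.4692139449490327e-09
46 end [-0.479  0.364  2.417  2.438  0.496 -1.247] 2.0805694667114238e-10
```

```bash
sed -i 's/^L=np.radians(42)/L=np.radians(45)/' h.py; cat >> kin.py <<'E'
def jrows(k,q0,q1,n,p=None,r=None):
    c=R.from_rotvec([0,0,np.pi/2]);out=[];P=[]
    p=fk(q0,k) if p is None else p; r=Rt(q0)*c if r is None else r
    for i in range(1,n+1):
        s=i/n; q=q0+(q1-q0)*s
        pn,rn=fk(q,k),Rt(q)*c
        out.append([round(float(v),3) for v in r.inv().apply(pn-p)]+[round(float(v),1) for v in (r.inv()*rn).as_rotvec(degrees=True)])
        # carry rounded command on, so that errors do not pile up
        p=p+r.apply(out[-1][:3]); r=r*R.from_rotvec(out[-1][3:],degrees=True); P.append(p)
    for j in range(0,n,12): print(str(out[j:j+12]).replace(' ',''))
    return np.array(P)
E
python3 - <<'E'
import sys; sys.argv=['x']
exec(open('k2.py').read())
T=tool(16.3);g=loc(DOCK,[-.0171,0,.0537])-T.apply([0,0,.003])
pre=g-T.apply([0,0,.075])
q1,er=ik(k,pre,T,[.4,.5,2,3.5,.4,-1.5]);print(q1,er)
q1g,er=ik(k,g,T,q1);print(q1g,er)
P=jrows(k,q,q1,24);print(P[::4])
E
```

```text
[0.    0.137 0.63  0.421 0.06  0.372 0.069] 1.5570363774780605e-05 [0.331 0.061 1.978 0.132 0.69  1.187] [0.475 0.269 0.183] 6.075
[4.339 3.241 2.237 0.701 0.375 0.134 0.098]
[ 0.563  0.153  2.421  3.932  0.277 -2.142] 1.5893816762702072e-09
[ 0.518  0.342  2.399  3.569  0.404 -1.801] 1.9522161665008753e-12
[[0.008,-0.039,0.004,5.3,2.2,-1.2],[0.012,-0.036,0.004,4.7,2.7,-1.0],[0.014,-0.03,0.005,4.1,3.1,-0.8],[0.016,-0.026,0.004,3.3,3.5,-0.6],[0.017,-0.02,0.004,2.6,3.7,-0.4],[0.017,-0.016,0.004,1.8,3.8,-0.2],[0.017,-0.01,0.003,1.1,3.8,-0.1],[0.016,-0.006,0.002,0.3,3.7,0.1],[0.015,-0.0,0.002,-0.4,3.5,0.1],[0.012,0.003,0.001,-1.1,3.1,0.3],[0.009,0.007,0.001,-1.6,2.8,0.3],[0.007,0.011,-0.001,-2.2,2.2,0.3]]
[[0.002,0.013,-0.001,-2.5,1.7,0.4],[-0.0,0.015,-0.001,-2.9,1.2,0.4],[-0.005,0.017,-0.002,-3.1,0.6,0.4],[-0.008,0.018,-0.003,-3.3,-0.0,0.4],[-0.012,0.019,-0.003,-3.2,-0.6,0.3],[-0.016,0.018,-0.004,-3.3,-1.2,0.3],[-0.019,0.018,-0.003,-3.1,-1.7,0.3],[-0.021,0.017,-0.004,-2.8,-2.1,0.2],[-0.025,0.015,-0.004,-2.7,-2.5,0.2],[-0.027,0.014,-0.004,-2.3,-2.9,0.2],[-0.028,0.011,-0.003,-1.9,-3.2,0.2],[-0.03,0.01,-0.004,-1.6,-3.3,0.1]]
[[0.46  0.306 0.181]
 [0.429 0.427 0.209]
 [0.446 0.481 0.255]
 [0.485 0.467 0.272]
 [0.511 0.406 0.24 ]
 [0.492 0.328 0.17 ]]
```

>>> apply_moves:
  rows:
    - [0.008, -0.039, 0.004, 5.3, 2.2, -1.2]
    - [0.012, -0.036, 0.004, 4.7, 2.7, -1.0]
    - [0.014, -0.03, 0.005, 4.1, 3.1, -0.8]
    - [0.016, -0.026, 0.004, 3.3, 3.5, -0.6]
    - [0.017, -0.02, 0.004, 2.6, 3.7, -0.4]
    - [0.017, -0.016, 0.004, 1.8, 3.8, -0.2]
    - [0.017, -0.01, 0.003, 1.1, 3.8, -0.1]
    - [0.016, -0.006, 0.002, 0.3, 3.7, 0.1]
    - [0.015, 0, 0.002, -0.4, 3.5, 0.1]
    - [0.012, 0.003, 0.001, -1.1, 3.1, 0.3]
    - [0.009, 0.007, 0.001, -1.6, 2.8, 0.3]
    - [0.007, 0.011, -0.001, -2.2, 2.2, 0.3]

```text
time_s: 7.58
position: [0.4747, 0.476, 0.271]
ee_rot: [0.802, 0.279, 0.437, -0.296]
ft_force: [-0.3, -0.8, -0.2]
opening: 0.0851
grip_force: 0.0
```

```bash
python3 k2.py
```

```text
[0.    0.137 0.63  0.421 0.06  0.372 0.069] 1.610034598190091e-05 [ 0.447  0.106  2.2    2.027  0.481 -0.474] [0.475 0.476 0.271] 7.575
[4.691 3.59  2.451 0.924 0.42  0.243 0.104]
```

On the planned joint path exactly; second half.

>>> apply_moves:
  rows:
    - [0.002, 0.013, -0.001, -2.5, 1.7, 0.4]
    - [0, 0.015, -0.001, -2.9, 1.2, 0.4]
    - [-0.005, 0.017, -0.002, -3.1, 0.6, 0.4]
    - [-0.008, 0.018, -0.003, -3.3, 0, 0.4]
    - [-0.012, 0.019, -0.003, -3.2, -0.6, 0.3]
    - [-0.016, 0.018, -0.004, -3.3, -1.2, 0.3]
    - [-0.019, 0.018, -0.003, -3.1, -1.7, 0.3]
    - [-0.021, 0.017, -0.004, -2.8, -2.1, 0.2]
    - [-0.025, 0.015, -0.004, -2.7, -2.5, 0.2]
    - [-0.027, 0.014, -0.004, -2.3, -2.9, 0.2]
    - [-0.028, 0.011, -0.003, -1.9, -3.2, 0.2]
    - [-0.03, 0.01, -0.004, -1.6, -3.3, 0.1]

```text
time_s: 9.07
position: [0.4427, 0.277, 0.1077]
ee_rot: [0.915, 0.132, 0.377, -0.055]
ft_force: [0.6, -0.1, -0.1]
opening: 0.0852
grip_force: 0.0
```

```bash
cat - > g.py <<'E'
exec(open('k2.py').read())
T=tool(16.3);g=loc(DOCK,[-.0171,0,.0537])-T.apply([0,0,.003])
p,r=cur();rows(p,r,g,T,1);rows(p,r,g,T,8)
E
python3 g.py
```

```text
[0.    0.137 0.63  0.421 0.06  0.372 0.069] 1.6511348025050054e-05 [ 0.562  0.151  2.423  3.932  0.272 -2.145] [0.443 0.277 0.108] 9.075
[5.043 3.893 2.646 1.027 0.507 0.289 0.129]
[[0.0027,0.0004,0.0757,-0.12,0.27,0.12]]
[[0.0003,0.0001,0.0095,-0.02,0.03,0.01],[0.0003,0.0001,0.0095,-0.02,0.03,0.01],[0.0003,0.0,0.0095,-0.02,0.03,0.01],[0.0003,0.0,0.0095,-0.02,0.03,0.01],[0.0003,0.0,0.0095,-0.02,0.03,0.01],[0.0003,0.0,0.0095,-0.02,0.03,0.01],[0.0003,0.0,0.0095,-0.02,0.03,0.01],[0.0003,0.0,0.0095,-0.02,0.03,0.01]]
```

>>> apply_moves:
  rows:
    - [0.0003, 0.0001, 0.0095, 0, 0, 0]
    - [0.0003, 0, 0.0095, 0, 0, 0]
    - [0.0003, 0, 0.0095, 0, 0, 0]
    - [0.0003, 0, 0.0095, 0, 0, 0]
    - [0.0003, 0, 0.0095, 0, 0.1, 0]
    - [0.0003, 0, 0.0095, 0, 0.1, 0]
    - [0.0003, 0, 0.0095, 0, 0.1, 0]
    - [0, 0, 0.007, 0, 0, 0]
    - [0, 0, 0, 0, 0, 0]
    - [0, 0, 0, 0, 0, 0]

```text
time_s: 10.32
position: [0.4971, 0.2926, 0.0597]
ee_rot: [0.913, 0.132, 0.382, -0.055]
ft_force: [-0.4, 0.5, -0.2]
opening: 0.0852
grip_force: 0.0
```

```bash
python3 g.py | tail -2|head -1; python3 - <<'E'
from h import *
for n in('scene','top'):
    c=eyes.camera(n);cv2.imwrite(f'pics/{n}3.png',c['img'])
a=cv2.imread('pics/scene3.png')[170:270,380:500];b=cv2.imread('pics/top3.png')[220:300,165:265]
f=lambda i:cv2.resize(i,(400,400),interpolation=2)
cv2.imwrite('pics/v3.png',np.hstack([f(a),f(b)]))
E
```

```text
[[-0.0037,-0.0,0.0017,-0.09,-0.37,0.09]]
```

View pics/v3.png

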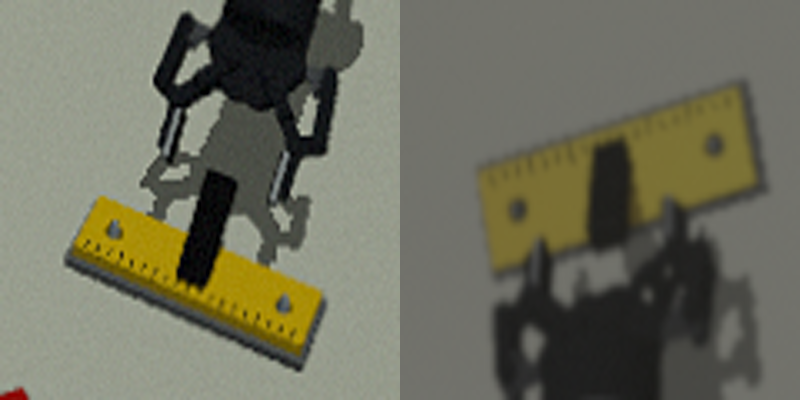

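>>> apply_moves:
  rows:
    - [-0.0037, 0, 0.0017, 0, -0.3, 0]
    - [0, 0, 0, 0, 0, 0]

```text
time_s: 10.68
position: [0.4956, 0.2922, 0.0557]
ee_rot: [0.914, 0.132, 0.379, -0.055]
ft_force: [-0.1, -0.0, -0.5]
opening: 0.0855
grip_force: 0.0
```

>>> apply_moves:
  rows:
    - [0, 0, 0, 0, 0, 0]
    - [0, 0, 0, 0, 0, 0]
    - [0, 0, 0, 0, 0, 0]
    - [0, 0, 0, 0, 0, 0]
    - [0, 0, 0, 0, 0, 0]
    - [0, 0, 0, 0, 0, 0]
    - [0, 0, 0, 0, 0, 0]
    - [0, 0, 0, 0, 0, 0]
  hand: 1
  newtons: 50

```text
time_s: 11.68
position: [0.4959, 0.2924, 0.0561]
ee_rot: [0.914, 0.132, 0.38, -0.055]
ft_force: [-3.5, 0.5, 4.1]
opening: 0.0252
grip_force: 51.9
```

```bash
python3 - <<'E'
exec(open('k2.py').read())
print(s['position'].tolist(),s['ee_rot'].tolist(),s['ft_force'],s['torque'])
p,r=cur()
rows(p,r,p+[0,0,.04],r,4)
E
```

```text
[0.    0.137 0.63  0.421 0.06  0.372 0.069] 1.7795174672041725e-05 [ 0.516  0.342  2.401  3.56   0.407 -1.795] [0.496 0.292 0.056] 11.675
[5.654 4.462 3.001 1.216 0.679 0.35  0.228]
[0.4959289019740599, 0.29236922920245345, 0.05608758403442751] [0.9140025260588751, 0.13209469839273086, 0.3796636334177096, -0.05482607476914386] [-3.457  0.465  4.146] [0.093 0.22  0.13 ]
[[0.0071,0.0,-0.0071,0.0,0.0,0.0],[0.0071,0.0,-0.0071,0.0,0.0,0.0],[0.0071,0.0,-0.0071,0.0,0.0,0.0],[0.0071,0.0,-0.0071,0.0,0.0,0.0]]
```

```bash
sed -i 's/^STA=.*/STA=(np.array([.6905,-.097,0]),-2.1)/' h.py; cat >> kin.py <<'E'
SP=np.array([0.49593,0.29237,0.05609]);SR=R.from_quat([0.9140025,0.1320947,0.3796636,-0.0548261])
def pose(f,x,dz,y=0): # tool pose with plate centre at x,y of frame f, raised dz from seated
    rz=R.from_euler('z',f[1]-DOCK[1],degrees=True)
    return loc(f,[x,y,dz])+rz.apply(SP-DOCK[0]), rz*SR
E
cat > path.py <<'E'
exec(open('k2.py').read())
def plan(W,n):  # waypoints of (frame,x,dz), blended
    qq=q
    p,r=cur()
    for (a,ra),m in zip(W,n):
        rows(p,r,a,ra,m)
        for i in range(1,6):
            rr=r*R.from_rotvec((r.inv()*ra).as_rotvec()*i/5)
            qq,er=ik(k,p+(a-p)*i/5,rr,qq);print(qq,round(er,5))
        p,r=a,ra
E
cat path.py - >pa.py <<'E'
a=pose(DOCK,0,.04);b=pose(STA,-.178,.04);c=pose(STA,-.178,-.004);d=pose(STA,-.09,-.004)
plan([a,b,c,d],[6,24,8,24])
E
python3 pa.py
```

```text
[0.    0.137 0.63  0.421 0.06  0.372 0.069] 1.8018812532050177e-05 [ 0.516  0.342  2.401  3.56   0.407 -1.795] [0.496 0.292 0.056] 11.675
[5.94  4.727 3.164 1.277 0.732 0.368 0.24 ]
[[0.0047,0.0,-0.0047,0.0,-0.0,0.0],[0.0047,0.0,-0.0047,0.0,-0.0,0.0],[0.0047,0.0,-0.0047,0.0,-0.0,0.0],[0.0047,0.0,-0.0047,0.0,-0.0,0.0],[0.0047,0.0,-0.0047,0.0,-0.0,0.0],[0.0047,0.0,-0.0047,0.0,-0.0,0.0]]
[ 0.516  0.321  2.391  3.592  0.379 -1.83 ] 0.0
[ 0.516  0.3    2.381  3.629  0.351 -1.869] 0.0
[ 0.516  0.279  2.371  3.671  0.324 -1.915] 0.0
[ 0.516  0.259  2.36   3.722  0.298 -1.967] 0.0
[ 0.516  0.239  2.349  3.781  0.273 -2.029] 0.0
[[-0.0032,0.0152,-0.0033,-0.54,-0.0,0.54],[-0.0031,0.0153,-0.0031,-0.54,-0.0,0.54],[-0.003,0.0154,-0.003,-0.54,-0.0,0.54],[-0.0028,0.0154,-0.0028,-0.54,-0.0,0.54],[-0.0027,0.0155,-0.0027,-0.54,-0.0,0.54],[-0.0025,0.0155,-0.0025,-0.54,-0.0,0.54],[-0.0024,0.0156,-0.0024,-0.54,-0.0,0.54],[-0.0022,0.0156,-0.0022,-0.54,-0.0,0.54],[-0.0021,0.0156,-0.0021,-0.54,-0.0,0.54],[-0.0019,0.0157,-0.0019,-0.54,-0.0,0.54],[-0.0018,0.0157,-0.0018,-0.54,-0.0,0.54],[-0.0016,0.0157,-0.001
[... 1563 characters left out ...]
.0,0.0,0.0],[0.0026,0.0,0.0026,0.0,0.0,0.0],[0.0026,0.0,0.0026,0.0,0.0,0.0],[0.0026,0.0,0.0026,0.0,0.0,0.0],[0.0026,0.0,0.0026,0.0,0.0,0.0],[0.0026,0.0,0.0026,0.0,0.0,0.0],[0.0026,0.0,0.0026,0.0,0.0,0.0],[0.0026,0.0,0.0026,0.0,0.0,0.0],[0.0026,0.0,0.0026,0.0,0.0,0.0],[0.0026,0.0,0.0026,0.0,0.0,0.0],[0.0026,0.0,0.0026,0.0,0.0,0.0],[0.0026,0.0,0.0026,0.0,0.0,0.0],[0.0026,0.0,0.0026,0.0,0.0,0.0],[0.0026,0.0,0.0026,0.0,0.0,0.0],[0.0026,0.0,0.0026,0.0,0.0,0.0]]
[-0.586  0.313  2.55   2.375  0.565 -1.298] 0.0
[-0.552  0.322  2.512  2.388  0.538 -1.275] 0.0
[-0.521  0.332  2.475  2.397  0.511 -1.251] 0.0
[-0.494  0.343  2.437  2.402  0.485 -1.228] 0.0
[-0.47   0.355  2.4    2.403  0.46  -1.204] 0.0
```

>>> apply_moves:
  rows:
    - [0.0047, 0, -0.0047, 0, 0, 0]
    - [0.0047, 0, -0.0047, 0, 0, 0]
    - [0.0047, 0, -0.0047, 0, 0, 0]
    - [0.0047, 0, -0.0047, 0, 0, 0]
    - [0.0047, 0, -0.0047, 0, 0, 0]
    - [0.0047, 0, -0.0047, 0, 0, 0]
    - [0, 0, 0, 0, 0, 0]
  hand: 1
  newtons: 80

```text
time_s: 12.55
position: [0.496, 0.2924, 0.0967]
ee_rot: [0.914, 0.132, 0.38, -0.055]
ft_force: [-0.3, 0.4, -2.3]
opening: 0.024
grip_force: 78.8
```

>>> apply_moves:
  rows:
    - [-0.0032, 0.0152, -0.0033, -0.54, 0, 0.54]
    - [-0.0031, 0.0153, -0.0031, -0.54, 0, 0.54]
    - [-0.003, 0.0154, -0.003, -0.54, 0, 0.54]
    - [-0.0028, 0.0154, -0.0028, -0.54, 0, 0.54]
    - [-0.0027, 0.0155, -0.0027, -0.54, 0, 0.54]
    - [-0.0025, 0.0155, -0.0025, -0.54, 0, 0.54]
    - [-0.0024, 0.0156, -0.0024, -0.54, 0, 0.54]
    - [-0.0022, 0.0156, -0.0022, -0.54, 0, 0.54]
    - [-0.0021, 0.0156, -0.0021, -0.54, 0, 0.54]
    - [-0.0019, 0.0157, -0.0019, -0.54, 0, 0.54]
    - [-0.0018, 0.0157, -0.0018, -0.54, 0, 0.54]
    - [-0.0016, 0.0157, -0.0016, -0.54, 0, 0.54]

```text
time_s: 14.05
position: [0.4943, 0.1008, 0.0954]
ee_rot: [0.922, 0.058, 0.382, -0.024]
ft_force: [0.1, -0.1, -1.8]
opening: 0.0244
grip_force: 78.9
```

>>> apply_moves:
  rows:
    - [-0.0015, 0.0158, -0.0015, -0.54, 0, 0.54]
    - [-0.0013, 0.0158, -0.0013, -0.54, 0, 0.54]
    - [-0.0012, 0.0158, -0.0012, -0.54, 0, 0.54]
    - [-0.001, 0.0159, -0.001, -0.54, 0, 0.54]
    - [-0.0009, 0.0159, -0.0009, -0.54, 0, 0.54]
    - [-0.0007, 0.0159, -0.0007, -0.54, 0, 0.54]
    - [-0.0006, 0.0159, -0.0006, -0.54, 0, 0.54]
    - [-0.0004, 0.0159, -0.0004, -0.54, 0, 0.54]
    - [-0.0003, 0.0159, -0.0003, -0.54, 0, 0.54]
    - [-0.0001, 0.0159, -0.0001, -0.54, 0, 0.54]
    - [0, 0.0159, 0, -0.54, 0, 0.54]
    - [0.0002, 0.0159, 0.0002, -0.54, 0, 0.54]

```text
time_s: 15.55
position: [0.4937, -0.0901, 0.0955]
ee_rot: [0.924, -0.015, 0.383, 0.006]
ft_force: [-0.4, 0.1, -2.3]
opening: 0.0242
grip_force: 78.9
```

>>> apply_moves:
  rows:
    - [-0.0039, 0, 0.0039, 0, 0, 0]
    - [-0.0039, 0, 0.0039, 0, 0, 0]
    - [-0.0039, 0, 0.0039, 0, 0, 0]
    - [-0.0039, 0, 0.0039, 0, 0, 0]
    - [-0.0039, 0, 0.0039, 0, 0, 0]
    - [-0.0039, 0, 0.0039, 0, 0, 0]
    - [0, 0, 0, 0, 0, 0]
    - [0, 0, 0, 0, 0, 0]

```text
time_s: 16.55
position: [0.494, -0.0897, 0.0627]
ee_rot: [0.923, -0.015, 0.383, 0.006]
ft_force: [-0.3, -0.5, -1.7]
opening: 0.0244
grip_force: 78.9
```

```bash
cat > look.py <<'E'
from kin import *
import sys
t=sys.argv[1]
C={n:eyes.camera(n) for n in('scene','top')}
f=lambda i:cv2.resize(i,(400,400),interpolation=2)
cv2.imwrite(f'pics/v{t}.png',np.hstack([f(C['scene']['img'][130:250,270:390]),f(C['top']['img'][170:300,285:415])]))
for n in C: cv2.imwrite(f'pics/{n}{t}.png',C[n]['img'])
E
python3 look.py 4; python3 - <<'E'
from kin import *
p,r=cur();a=pose(STA,-.178,-.004);rows(p,r,*a,1);print(robot.read_state()['ft_force'],robot.read_state()['torque'])
E
```

```text
[[-0.008,-0.0001,0.0073,-0.06,0.01,0.05]]
[-0.08167121 -0.20135912 -2.27147961] [ 0.06022995  0.70663879 -0.08194049]
```

View pics/v4.png

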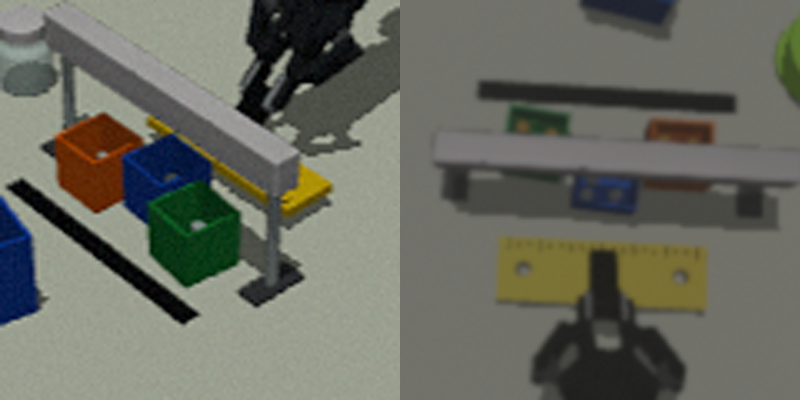

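Straightedge held level, square to the stripe, centred on the row; cubes untouched. Lower the rest and measure plate against stripe.

>>> apply_moves:
  rows:
    - [-0.004, 0, 0.0037, 0, 0, 0]
    - [-0.004, 0, 0.0036, 0, 0, 0]
    - [0, 0, 0, 0, 0, 0]

```text
time_s: 17.02
position: [0.4934, -0.0897, 0.0516]
ee_rot: [0.924, -0.016, 0.383, 0.006]
ft_force: [-0.0, -0.1, -1.9]
opening: 0.0245
grip_force: 78.9
```

```bash
cat > pl.py <<'E'
from kin import *
C={n:eyes.camera(n) for n in('scene','top')}
t=C['top'];hsv=cv2.cvtColor(t['img'],cv2.COLOR_BGR2HSV)
y=((hsv[...,0]>18)&(hsv[...,0]<35)&(hsv[...,1]>110)&(hsv[...,2]>50)).astype(np.uint8)
y[:205]=0;y[300:]=0;y[:,:300]=0;y[:,420:]=0
y=cv2.morphologyEx(y,cv2.MORPH_CLOSE,np.ones((15,15)))
ct=max(cv2.findContours(y,0,1)[0],key=cv2.contourArea).reshape(-1,2)
P=np.array([onz(t,p,.016)[:2] for p in ct])*1000
print(cv2.minAreaRect(P.astype(np.float32)))
p,r=cur();a=pose(STA,-.178,-.004);rows(p,r,*a,1);print(p,'expected centre',loc(STA,[-.178,0,0]))
# stripe: subpixel edges along columns (top) 
g=t['img'].max(2).astype(float)
E_=[]
for c in range(312,394,3):
    col=255-g[188:216,c]; col=np.clip(col-(255-90),0,None)
    if col.sum()>20:
        v=(col*np.arange(188,216)).sum()/col.sum(); E_.append(onz(t,(c,v),0)[:2]*1000)
E_=np.array(E_);f=np.polyfit(E_[:,1],E_[:,0],1);print('stripe line yaw',-np.degrees(np.arctan(f[0])),'x at y=-97',np.polyval(f,-97),'rms',np.std(E_[:,0]-np.polyval(f,E_[:,1])))
# scene: corner-based check of the stripe and front edge
for nm,pt in(('stripe ends mid',[loc(STA,[0,.13,0]),loc(STA,[0,-.13,0])]),('plate front top corners',[loc(STA,[-.148,.1,.016]),loc(STA,[-.148,-.1,.016])])):
    print(nm,[proj(C[n],pt).round(1).tolist() for n in C])
E
python3 pl.py
```

```text
((513.2323608398438, -90.43008422851562), (196.2527313232422, 58.00303268432617), 88.48931121826172)
[[0.0,-0.0001,-0.0,-0.06,0.01,0.04]]
[ 0.49362841 -0.08972799  0.05202948] expected centre [ 0.51261955 -0.09047742  0.        ]
stripe line yaw -1.4776973527144328 x at y=-97 685.8052788087107 rms 5.0923432015224295
stripe ends mid [[[326.6, 226.3], [273.6, 185.3]], [[309.9, 198.7], [394.0, 203.5]]]
plate front top corners [[[355.8, 195.9], [314.1, 167.6]], [[316.7, 246.9], [384.0, 250.8]]]
```

```bash
python3 - <<'E'
from kin import *
def half(img,c,v0,w):
    g=cv2.cvtColor(img,cv2.COLOR_BGR2GRAY).astype(float)[int(v0)-w:int(v0)+w+1,c]
    b=np.percentile(g,85);wt=np.clip(b-5-g,0,None);return int(v0)-w+(wt*np.arange(2*w+1)).sum()/wt.sum()
for n,lo,hi,a in(('top',314,392,(309.9,198.7,394,203.5)),('scene',277,324,(326.6,226.3,273.6,185.3))):
    c=eyes.camera(n);E=[]
    for u in range(lo,hi,2):
        v=np.interp(u,*zip(*sorted([(a[0],a[1]),(a[2],a[3])])))
        E.append(onz(c,(u,half(c['img'],u,v,6 if n=='top' else 9)),0)[:2]*1000)
    E=np.array(E);f=np.polyfit(E[:,1],E[:,0],1);res=E[:,0]-np.polyval(f,E[:,1])
    k=abs(res)<2*res.std()+.1;f=np.polyfit(E[k,1],E[k,0],1)
    print(n,'yaw',-np.degrees(np.arctan(f[0])),np.polyval(f,-97),res.std())
E
```

```text
top yaw -1.8736117494501279 690.1987178407466 0.7378063866034307
scene yaw -2.0961448749485068 687.4685624039607 0.3899503005342739
```

>>> apply_moves:
  rows:
    - [0.0026, 0, 0.0026, 0, 0, 0]
    - [0.0026, 0, 0.0026, 0, 0, 0]
    - [0.0026, 0, 0.0026, 0, 0, 0]
    - [0.0026, 0, 0.0026, 0, 0, 0]
    - [0.0026, 0, 0.0026, 0, 0, 0]
    - [0.0026, 0, 0.0026, 0, 0, 0]
    - [0.0026, 0, 0.0026, 0, 0, 0]
    - [0.0026, 0, 0.0026, 0, 0, 0]
    - [0.0026, 0, 0.0026, 0, 0, 0]
    - [0.0026, 0, 0.0026, 0, 0, 0]
    - [0.0026, 0, 0.0026, 0, 0, 0]
    - [0.0026, 0, 0.0026, 0, 0, 0]

```text
time_s: 18.73
position: [0.5376, -0.0911, 0.0517]
ee_rot: [0.924, -0.015, 0.383, 0.006]
ft_force: [-0.9, 0.0, -2.8]
opening: 0.0243
grip_force: 79.1
```

>>> apply_moves:
  rows:
    - [0.0022, 0, 0.0022, 0, 0, 0]
    - [0.0022, 0, 0.0022, 0, 0, 0]
    - [0.0022, 0, 0.0022, 0, 0, 0]
    - [0.0022, 0, 0.0022, 0, 0, 0]
    - [0.0022, 0, 0.0022, 0, 0, 0]
    - [0.0022, 0, 0.0022, 0, 0, 0]
    - [0.0022, 0, 0.0022, 0, 0, 0]
    - [0.0022, 0, 0.0022, 0, 0, 0]
    - [0.0022, 0, 0.0022, 0, 0, 0]
    - [0.0022, 0, 0.0022, 0, 0, 0]
    - [0, 0, 0, 0, 0, 0]

```text
time_s: 20.1
position: [0.5692, -0.0922, 0.052]
ee_rot: [0.923, -0.015, 0.384, 0.006]
ft_force: [-1.8, -0.7, -3.5]
opening: 0.0242
grip_force: 79.0
```

```bash
python3 look.py 5; python3 - <<'E'
from kin import *
p,r=cur();a=pose(STA,-.09,-.004);rows(p,r,*a,1);s=robot.read_state();print(s['ft_force'],s['torque'])
E
```

```text
[[0.0088,0.0003,0.0089,-0.08,-0.02,0.04]]
[-0.02153093  0.19643147 -3.13497181] [-0.03021602  0.86529002 -0.00216817]
```

View pics/v5.png

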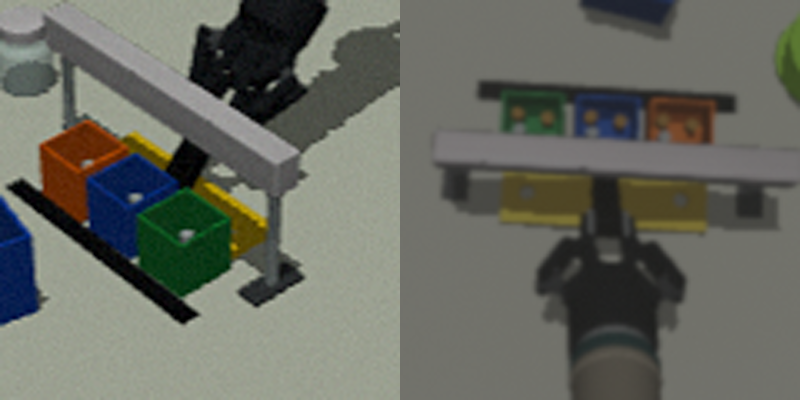

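Cubes stand in line against the edge, clear of the bar, about 12 mm short of the stripe's middle. Finishing slowly, then a look before withdrawing.

>>> apply_moves:
  rows:
    - [0.0015, 0, 0.0015, 0, 0, 0]
    - [0.0015, 0, 0.0015, 0, 0, 0]
    - [0.0015, 0, 0.0015, 0, 0, 0]
    - [0.0015, 0, 0.0015, 0, 0, 0]
    - [0.001, 0, 0.001, 0, 0, 0]
    - [0.0008, 0, 0.0008, 0, 0, 0]
    - [0.0003, 0, 0.0003, 0, 0, 0]
    - [0, 0, 0, 0, 0, 0]
    - [0, 0, 0, 0, 0, 0]

```text
time_s: 21.32
position: [0.5802, -0.0926, 0.0519]
ee_rot: [0.923, -0.015, 0.383, 0.006]
ft_force: [-3.4, 0.1, -1.0]
opening: 0.0243
grip_force: 79.5
```

```bash
cat > cubes.py <<'E'
from kin import *
import sys
C={n:eyes.camera(n) for n in('scene','top')}
f=lambda i:cv2.resize(i,(400,400),interpolation=2)
t=sys.argv[1]
cv2.imwrite(f'pics/v{t}.png',np.hstack([f(C['scene']['img'][150:230,270:350]),f(C['top']['img'][180:240,310:400])]))
c=C['scene'];hs=cv2.cvtColor(c['img'],cv2.COLOR_BGR2HSV)
# model outline of ideal cubes' top far edges in both views
for y in(.07,0,-.07):
    for n in C: print(n,y,proj(C[n],[loc(STA,[0,y+.03,.06]),loc(STA,[0,y-.03,.06]),loc(STA,[0,y+.03,0]),loc(STA,[0,y-.03,0])]).round(1).tolist())
p,r=cur();a=pose(STA,-.09,-.004);rows(p,r,*a,1)
E
python3 cubes.py 6
```

```text
scene 0.07 [[319.7, 205.7], [306.4, 195.9], [319.9, 221.1], [307.0, 211.1]]
top 0.07 [[319.7, 195.1], [340.1, 196.3], [319.6, 199.3], [339.0, 200.4]]
scene 0 [[304.3, 194.3], [291.8, 185.0], [304.9, 209.5], [292.7, 200.1]]
top 0 [[343.5, 196.5], [363.9, 197.6], [342.3, 200.6], [361.7, 201.7]]
scene -0.07 [[289.8, 183.5], [278.0, 174.7], [290.7, 198.5], [279.1, 189.6]]
top -0.07 [[367.3, 197.8], [387.8, 199.0], [364.9, 201.9], [384.3, 203.0]]
[[0.0011,0.0003,0.0009,-0.07,0.02,0.02]]
```

View pics/v6.png

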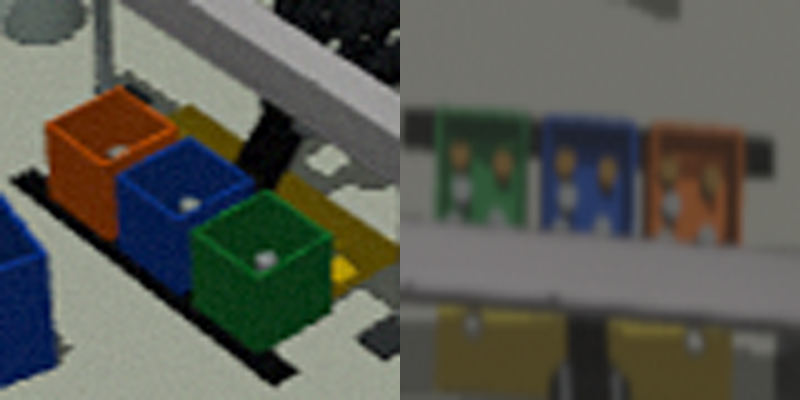

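```bash
python3 - <<'E'
from kin import *
c=eyes.camera('scene')
rz=R.from_euler('z',2.0,degrees=True)
for px in((322.4,220.4),(307,208.4),(293.4,198)): print(rz.apply(onz(c,px,0)-[.6888,-.0975,0])*1000)
E
```

```text
[ -5.77013659 103.16398147   0.        ]
[-6.44739283 30.96858426  0.        ]
[ -6.44456215 -35.80798567   0.        ]
```

Both views, relative to the stripe in each: far faces about 1.5–4.5 mm short of its middle, in line and square. Push 2.5 mm more, then draw straight back.

>>> apply_moves:
  rows:
    - [0.0006, 0, 0.0006, 0, 0, 0]
    - [0.0006, 0, 0.0006, 0, 0, 0]
    - [0.0006, 0, 0.0006, 0, 0, 0]
    - [0, 0, 0, 0, 0, 0]
    - [-0.0006, 0, -0.0006, 0, 0, 0]
    - [-0.0015, 0, -0.0015, 0, 0, 0]
    - [-0.003, 0, -0.003, 0, 0, 0]
    - [-0.005, 0, -0.005, 0, 0, 0]
    - [-0.007, 0, -0.007, 0, 0, 0]
    - [-0.007, 0, -0.007, 0, 0, 0]
    - [-0.007, 0, -0.007, 0, 0, 0]
    - [-0.007, 0, -0.007, 0, 0, 0]

```text
time_s: 22.98
position: [0.528, -0.0909, 0.0519]
ee_rot: [0.923, -0.015, 0.383, 0.006]
ft_force: [-0.1, -1.1, -2.6]
opening: 0.0244
grip_force: 79.1
```

>>> apply_moves:
  rows:
    - [-0.007, 0, -0.007, 0, 0, 0]
    - [-0.007, 0, -0.007, 0, 0, 0]
    - [-0.007, 0, -0.007, 0, 0, 0]
    - [-0.004, 0, -0.004, 0, 0, 0]
    - [-0.002, 0, -0.002, 0, 0, 0]
    - [0, 0, 0, 0, 0, 0]

```text
time_s: 23.72
position: [0.4907, -0.0898, 0.0518]
ee_rot: [0.923, -0.015, 0.383, 0.006]
ft_force: [0.1, 0.0, -2.2]
opening: 0.0247
grip_force: 79.1
```

```bash
python3 look.py 7;cat path.py - >pb.py <<'E'
# plate in hand vs plan
c=eyes.camera('top');hsv=cv2.cvtColor(c['img'],cv2.COLOR_BGR2HSV)
a=pose(STA,-.178,.04);b=pose(DOCK,0,.04);d=pose(DOCK,0,.0)
plan([a,b],[6,24])
print(s['ft_force'],s['torque'])
E
python3 pb.py
```

```text
[0.    0.137 0.63  0.421 0.06  0.372 0.069] 1.8373962628159823e-05 [-0.633  0.304  2.594  2.352  0.599 -1.327] [ 0.491 -0.09   0.052] 23.825
[6.211 4.963 3.317 1.365 0.817 0.456 0.243]
[[0.0055,-0.0,-0.0049,-0.01,-0.0,0.01],[0.0055,-0.0,-0.0049,-0.01,-0.0,0.01],[0.0055,-0.0,-0.0049,-0.01,-0.0,0.01],[0.0055,-0.0,-0.0049,-0.01,-0.0,0.01],[0.0055,-0.0,-0.0049,-0.01,-0.0,0.01],[0.0055,-0.0,-0.0049,-0.01,-0.0,0.01]]
[-0.632  0.27   2.578  2.299  0.564 -1.261] 0.0
[-0.63   0.237  2.562  2.24   0.532 -1.19 ] 0.0
[-0.628  0.206  2.545  2.175  0.504 -1.113] 0.0
[-0.627  0.176  2.529  2.105  0.478 -1.031] 0.0
[-0.625  0.147  2.513  2.029  0.456 -0.945] 0.0
[[-0.0003,-0.0159,-0.0003,0.54,0.0,-0.54],[-0.0002,-0.0159,-0.0002,0.54,0.0,-0.54],[-0.0,-0.0159,-0.0,0.54,0.0,-0.54],[0.0001,-0.0159,0.0001,0.54,0.0,-0.54],[0.0003,-0.0159,0.0003,0.54,0.0,-0.54],[0.0004,-0.0159,0.0004,0.54,0.0,-0.54],[0.0006,-0.0159,0.0006,0.54,0.0,-0.54],[0.0007,-0.0159,0.0007,0.54,0.0,-0.54],[0.0009,-0.0159,0.0009,0.54,0.0,-0.54],[0.001,-0.0159,0.001,0.54,0.0,-0.54],[0.0012,-0.0158,0.0012,0.54,0.0,-0.54],[0.0013,-0.0158,0.0013,0.54,0.0,-0.54],[0.0015,-0.0158,0.0015,0.54,0.0,-0.54],[0.0016,-0.0157,0.0016,0.54,0.0,-0.54],[0.0018,-0.0157,0.0018,0.54,0.0,-0.54],[0.0019,-0.0157,0.0019,0.54,0.0,-0.54],[0.0021,-0.0156,0.0021,0.54,0.0,-0.54],[0.0022,-0.0156,0.0022,0.54,0.0,-0.54],[0.0024,-0.0156,0.0024,0.54,0.0,-0.54],[0.0025,-0.0155,0.0025,0.54,0.0,-0.54],[0.0027,-0.0155,0.0027,0.54,0.0,-0.54],[0.0028,-0.0154,0.0028,0.54,0.0,-0.54],[0.003,-0.0154,0.003,0.54,0.0,-0.54],[0.0031,-0.0153,0.0031,0.54,0.0,-0.54]]
[-0.396  0.133  2.537  2.285  0.398 -1.064] 0.0
[-0.136  0.137  2.529  2.635  0.339 -1.252] 0.0
[ 0.119  0.16   2.492  3.046  0.299 -1.508] 0.0
[ 0.339  0.195  2.43   3.444  0.28  -1.78 ] 0.0
[ 0.516  0.239  2.349  3.781  0.273 -2.029] 0.0
[ 0.815 -0.101 -2.753] [-0.007  0.636 -0.021]
```

View pics/v7.png

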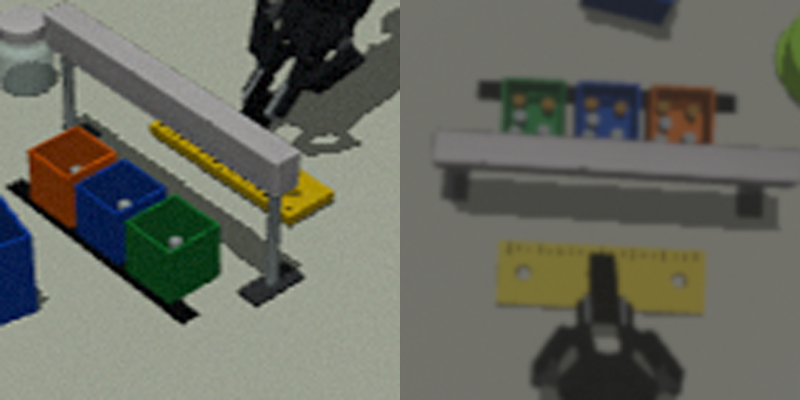

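The three cubes stand in a straight row, square, far sides over the stripe; bar unbumped. Carry the straightedge back over the dock.

>>> apply_moves:
  rows:
    - [0.0055, 0, -0.0049, 0, 0, 0]
    - [0.0055, 0, -0.0049, 0, 0, 0]
    - [0.0055, 0, -0.0049, 0, 0, 0]
    - [0.0055, 0, -0.0049, 0, 0, 0]
    - [0.0055, 0, -0.0049, 0, 0, 0]
    - [0.0055, 0, -0.0049, 0, 0, 0]

```text
time_s: 24.62
position: [0.4932, -0.0893, 0.0962]
ee_rot: [0.923, -0.015, 0.383, 0.006]
ft_force: [1.2, -0.8, -2.0]
opening: 0.0243
grip_force: 78.9
```

>>> apply_moves:
  rows:
    - [-0.0003, -0.0159, -0.0003, 0.54, 0, -0.54]
    - [-0.0002, -0.0159, -0.0002, 0.54, 0, -0.54]
    - [0, -0.0159, 0, 0.54, 0, -0.54]
    - [0.0001, -0.0159, 0.0001, 0.54, 0, -0.54]
    - [0.0003, -0.0159, 0.0003, 0.54, 0, -0.54]
    - [0.0004, -0.0159, 0.0004, 0.54, 0, -0.54]
    - [0.0006, -0.0159, 0.0006, 0.54, 0, -0.54]
    - [0.0007, -0.0159, 0.0007, 0.54, 0, -0.54]
    - [0.0009, -0.0159, 0.0009, 0.54, 0, -0.54]
    - [0.001, -0.0159, 0.001, 0.54, 0, -0.54]
    - [0.0012, -0.0158, 0.0012, 0.54, 0, -0.54]
    - [0.0013, -0.0158, 0.0013, 0.54, 0, -0.54]

```text
time_s: 26.12
position: [0.4938, 0.102, 0.0959]
ee_rot: [0.922, 0.059, 0.383, -0.025]
ft_force: [0.3, -0.7, -1.9]
opening: 0.0244
grip_force: 78.9
```

>>> apply_moves:
  rows:
    - [0.0015, -0.0158, 0.0015, 0.54, 0, -0.54]
    - [0.0016, -0.0157, 0.0016, 0.54, 0, -0.54]
    - [0.0018, -0.0157, 0.0018, 0.54, 0, -0.54]
    - [0.0019, -0.0157, 0.0019, 0.54, 0, -0.54]
    - [0.0021, -0.0156, 0.0021, 0.54, 0, -0.54]
    - [0.0022, -0.0156, 0.0022, 0.54, 0, -0.54]
    - [0.0024, -0.0156, 0.0024, 0.54, 0, -0.54]
    - [0.0025, -0.0155, 0.0025, 0.54, 0, -0.54]
    - [0.0027, -0.0155, 0.0027, 0.54, 0, -0.54]
    - [0.0028, -0.0154, 0.0028, 0.54, 0, -0.54]
    - [0.003, -0.0154, 0.003, 0.54, 0, -0.54]
    - [0.0031, -0.0153, 0.0031, 0.54, 0, -0.54]

```text
time_s: 27.62
position: [0.4947, 0.293, 0.0957]
ee_rot: [0.914, 0.132, 0.379, -0.055]
ft_force: [0.8, -0.2, -3.0]
opening: 0.024
grip_force: 79.0
```

>>> apply_moves:
  rows:
    - [0, 0, 0, 0, 0, 0]
    - [0, 0, 0, 0, 0, 0]
    - [0, 0, 0, 0, 0, 0]

```text
time_s: 28.0
position: [0.4948, 0.2917, 0.0958]
ee_rot: [0.914, 0.132, 0.379, -0.055]
ft_force: [-0.4, -0.4, -2.7]
opening: 0.0246
grip_force: 79.1
```

```bash
python3 - <<'E'
from kin import *
for i in range(3):
    p,r=cur();print(p);rows(p,r,*pose(DOCK,0,.04),1)
c=eyes.camera('top');hsv=cv2.cvtColor(c['img'],cv2.COLOR_BGR2HSV)
cv2.imwrite('pics/top8.png',c['img']);sc=eyes.camera('scene')['img'];cv2.imwrite('pics/scene8.png',sc)
f=lambda i:cv2.resize(i,(400,400),interpolation=2)
cv2.imwrite('pics/v8.png',np.hstack([f(sc[170:270,380:500]),f(c['img'][220:300,165:265])]))
y=((hsv[...,0]>18)&(hsv[...,0]<35)&(hsv[...,1]>110)&(hsv[...,2]>50)).astype(np.uint8)
y[:220]=0;y[310:]=0;y[:,280:]=0
y=cv2.morphologyEx(y,cv2.MORPH_CLOSE,np.ones((15,15)))
ct=max(cv2.findContours(y,0,1)[0],key=cv2.contourArea).reshape(-1,2)
print(cv2.minAreaRect((np.array([onz(c,p,.06)[:2] for p in ct])*1000).astype(np.float32)))
E
```

```text
[0.49478027 0.29168077 0.09582691]
[[0.0011,-0.0003,0.0007,0.04,0.06,-0.03]]
[0.49478027 0.29168077 0.09582691]
[[0.0011,-0.0003,0.0007,0.04,0.06,-0.03]]
[0.49478027 0.29168077 0.09582691]
[[0.0011,-0.0003,0.0007,0.04,0.06,-0.03]]
((513.4413452148438, 295.0214538574219), (59.38883590698242, 199.2417449951172), 16.61905288696289)
```

View pics/v8.png

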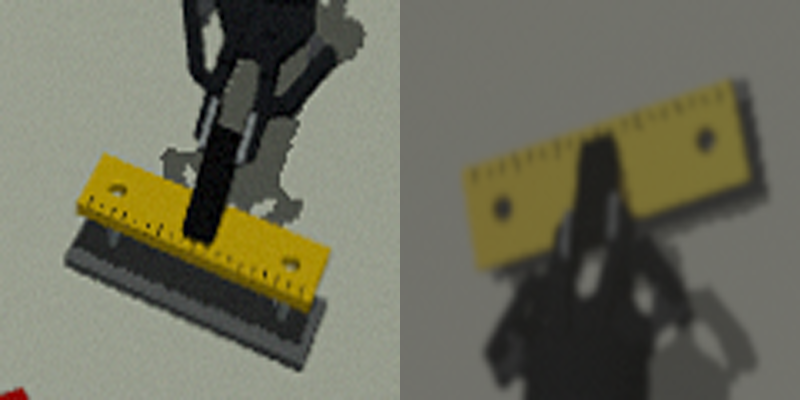

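Held level, holes above both pins. Correct about 1 mm, lower to just above the pin tips, then go on slowly watching the force.

>>> apply_moves:
  rows:
    - [0.0011, -0.0003, 0.0007, 0, 0.06, 0]
    - [-0.0028, 0, 0.0028, 0, 0, 0]
    - [-0.0028, 0, 0.0028, 0, 0, 0]
    - [-0.0028, 0, 0.0028, 0, 0, 0]
    - [-0.0028, 0, 0.0028, 0, 0, 0]
    - [0, 0, 0, 0, 0, 0]
    - [0, 0, 0, 0, 0, 0]
    - [0, 0, 0, 0, 0, 0]

```text
time_s: 29.1
position: [0.4963, 0.2931, 0.0807]
ee_rot: [0.914, 0.132, 0.38, -0.055]
ft_force: [0.6, -0.4, -2.6]
opening: 0.0242
grip_force: 79.1
```

```bash
cat > c.py <<'E'
from kin import *
p,r=cur();rows(p,r,*pose(DOCK,0,0),1);s=robot.read_state();d=R.from_euler('z',-16.3,degrees=True)
print('to go in dock axes mm',d.apply(SP-p)*1000,s['ft_force'],s['torque'])
E
python3 c.py
```

```text
[[-0.0178,0.0005,0.017,0.0,-0.06,-0.01]]
to go in dock axes mm [ -0.54878192  -0.54832846 -24.60641198] [ 0.61396738 -0.42483907 -2.59031463] [-0.2180941   0.61653871  0.01109055]
```

>>> apply_moves:
  rows:
    - [-0.0016, 0.0003, 0.0012, 0, 0, 0]
    - [-0.0014, 0.0002, 0.0014, 0, 0, 0]
    - [-0.0014, 0, 0.0014, 0, 0, 0]
    - [-0.0014, 0, 0.0014, 0, 0, 0]
    - [-0.0014, 0, 0.0014, 0, 0, 0]
    - [-0.0014, 0, 0.0014, 0, 0, 0]
    - [0, 0, 0, 0, 0, 0]
    - [0, 0, 0, 0, 0, 0]

```text
time_s: 30.1
position: [0.4961, 0.2924, 0.0686]
ee_rot: [0.914, 0.132, 0.38, -0.055]
ft_force: [0.5, 0.5, -1.1]
opening: 0.0246
grip_force: 79.1
```

```bash
python3 c.py
```

```text
[[-0.009,0.0,0.0087,0.01,-0.03,-0.01]]
to go in dock axes mm [-2.03594589e-01 -1.03489766e-02 -1.25159088e+01] [ 0.49852051  0.54886543 -1.13647514] [-0.16885403  0.61073983 -0.01092168]
```

>>> apply_moves:
  rows:
    - [-0.0015, 0, 0.0014, 0, 0, 0]
    - [-0.0014, 0, 0.0014, 0, 0, 0]
    - [-0.0014, 0, 0.0014, 0, 0, 0]
    - [-0.0014, 0, 0.0014, 0, 0, 0]
    - [-0.0014, 0, 0.0014, 0, 0, 0]
    - [0, 0, 0, 0, 0, 0]
    - [0, 0, 0, 0, 0, 0]

```text
time_s: 30.98
position: [0.4961, 0.2924, 0.0586]
ee_rot: [0.914, 0.132, 0.38, -0.055]
ft_force: [0.3, -0.3, -2.7]
opening: 0.0244
grip_force: 79.1
```

```bash
python3 c.py
```

```text
[[-0.0019,0.0,0.0017,0.01,-0.03,-0.01]]
to go in dock axes mm [-0.1409616  -0.00548068 -2.52012098] [ 0.32308231 -0.26339758 -2.69784503] [-0.19445205  0.66658352  0.01972826]
```

>>> apply_moves:
  rows:
    - [-0.0007, 0, 0.0006, 0, 0, 0]
    - [-0.0006, 0, 0.0006, 0, 0, 0]
    - [-0.0003, 0, 0.0003, 0, 0, 0]
    - [0, 0, 0, 0, 0, 0]
    - [0, 0, 0, 0, 0, 0]

```text
time_s: 31.6
position: [0.496, 0.2924, 0.0565]
ee_rot: [0.914, 0.132, 0.38, -0.055]
ft_force: [0.7, 0.4, -3.3]
opening: 0.0245
grip_force: 79.1
```

```bash
python3 c.py
```

```text
[[-0.0003,0.0,0.0002,0.01,-0.04,-0.01]]
to go in dock axes mm [-0.10379615 -0.00280675 -0.38542948] [ 0.65069465  0.44395928 -3.3480855 ] [-0.15118336  0.68164421 -0.05299835]
```

>>> apply_moves:
  rows:
    - [-0.0002, 0, 0.0002, 0, 0, 0]
    - [-0.0002, 0, 0.0002, 0, 0, 0]
    - [0, 0, 0, 0, 0, 0]
    - [0, 0, 0, 0, 0, 0]

```text
time_s: 32.1
position: [0.4962, 0.2924, 0.0562]
ee_rot: [0.914, 0.132, 0.38, -0.055]
ft_force: [-1.7, -0.2, 1.7]
opening: 0.0244
grip_force: 79.5
```

>>> apply_moves:
  rows:
    - [-0.0002, 0, 0.0002, 0, 0, 0]
    - [0, 0, 0, 0, 0, 0]
    - [0, 0, 0, 0, 0, 0]

```text
time_s: 32.48
position: [0.4961, 0.2924, 0.0562]
ee_rot: [0.914, 0.132, 0.381, -0.055]
ft_force: [-4.0, -0.4, 5.7]
opening: 0.0245
grip_force: 80.2
```

Seated (contact at the original height). Release gently.

>>> apply_moves:
  rows:
    - [0, 0, 0, 0, 0, 0]
    - [0, 0, 0, 0, 0, 0]
  hand: 1
  newtons: 20

```text
time_s: 32.72
position: [0.4961, 0.2924, 0.0562]
ee_rot: [0.914, 0.132, 0.381, -0.055]
ft_force: [-4.2, -1.2, 5.9]
opening: 0.0246
grip_force: 80.2
```

>>> apply_moves:
  rows:
    - [0, 0, 0, 0, 0, 0]
    - [0, 0, 0, 0, 0, 0]
    - [0, 0, 0, 0, 0, 0]
    - [0, 0, 0, 0, 0, 0]
    - [0, 0, 0, 0, 0, 0]
    - [0, 0, 0, 0, 0, 0]
  hand: 0

```text
time_s: 33.48
position: [0.496, 0.2924, 0.0556]
ee_rot: [0.914, 0.132, 0.38, -0.055]
ft_force: [-0.2, -0.7, -1.1]
opening: 0.0856
grip_force: 0.0
```

>>> apply_moves:
  rows:
    - [0, 0, -0.004, 0, 0, 0]
    - [0, 0, -0.009, 0, 0, 0]
    - [0, 0, -0.0095, 0, 0, 0]
    - [0, 0, -0.0095, 0, 0, 0]
    - [0, 0, -0.0095, 0, 0, 0]
    - [0, 0, -0.0095, 0, 0, 0]
    - [0, 0, -0.0095, 0, 0, 0]
    - [0, 0, -0.0095, 0, 0, 0]
    - [0, 0, -0.005, 0, 0, 0]
    - [0, 0, 0, 0, 0, 0]
    - [0, 0, 0, 0, 0, 0]

```text
time_s: 34.85
position: [0.4451, 0.2774, 0.1085]
ee_rot: [0.914, 0.132, 0.38, -0.055]
ft_force: [0.3, -0.1, 0.2]
opening: 0.0855
grip_force: 0.0
```

```bash
python3 - <<'E'
from kin import *
C={n:eyes.camera(n) for n in('scene','top')}
f=lambda i,s:cv2.resize(i,(400,300),interpolation=2)
s,t=C['scene']['img'],C['top']['img']
cv2.imwrite('pics/v9.png',np.vstack([np.hstack([f(s[170:270,380:500],0),f(t[220:300,165:265],0)]),np.hstack([f(s[150:240,260:380],0),f(t[150:270,170:470],0)])]))
E
```

```text
(no output)
```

View pics/v9.png

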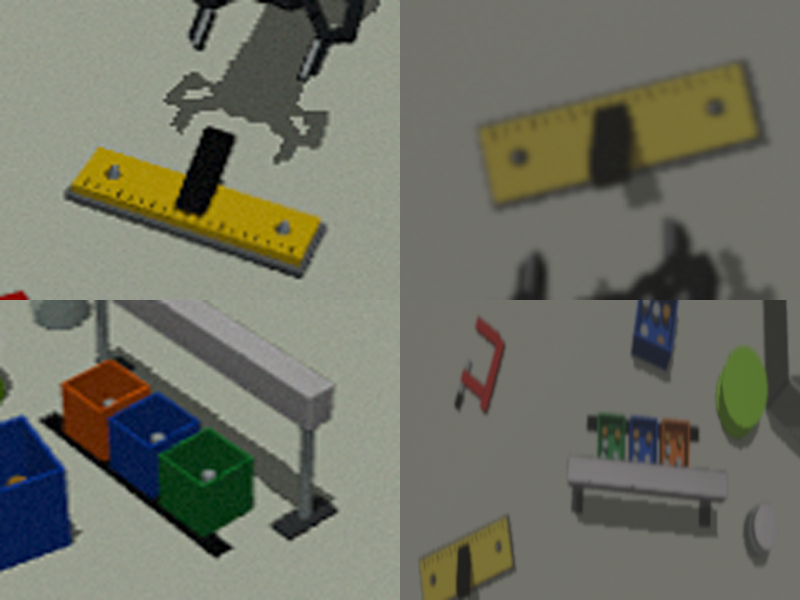

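The straightedge lies flat on its block with both pins through the holes, gripper clear. The cubes stand in a row on the stripe and the bystanders are where they were.

```bash
python3 -c "
from bench import workorder
print(workorder.sign_off())"
```

```text
the job is handed in; nothing more can be done
None
```

The job is done and handed in, about 35 s in on the robot's clock: the three cubes stand square in one row with their far sides over the stripe, and the straightedge is back flat on both pins, with the bar and bystanders undisturbed in the last pictures.

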